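# Fit the missing shelf under the upper one and stock it

## Task

Hook the loose white shelf's two claws into the two open slots of the display stand, below the fixed upper shelf, and press it down until it sits fully home. Then set the brass spice tin upright in the middle of that shelf, reaching in under the upper shelf; keep the tin upright all the way and leave the other things on the table and on the upper shelf where they are.

Things in the scene. Friction and masses are not known exactly. Their poses are not given: they have to be found in the camera images.
- slot_sill (a point): Fixed display stand (place and yaw vary): point on the front face of its grey slotted panel, midway between its two open slots, level with their lower edges (sills), 160 mm above the table. x: horizontal, into the panel, away from the robot; y: left; z: up. Slots centred at y = +28 and -28, each 11 wide (y) and 30 high (z 0 to 30), 20 free depth behind. White rims mark them.
- stand: The stand; origin on the table under the panel's front face, axes as slot_sill. Panel 100 wide, 385 high, 5 thick. Wooden base board 120 wide, 18 thick, from x = -90 to +50 mm.
- upper_shelf_edge (a point): Middle of the front edge of the stand's fixed upper shelf, at its underside, 338 mm above the table (lip 1 lower). Axes as slot_sill. This shelf is 180 wide, 10 thick and overhangs 75 from the panel, so work below it with a tilted tool, fingers pointing down and into the stand, wrist leaning back: 22 degrees is enough at the knob of the fitted shelf, 30 to 40 over its middle. A canister and a candle stand on it.
- shelf_knob (a point): Grip point of the loose white shelf (about 0.25 kg): in its wooden knob, a block 28 (x) by 16 (y) by 44 mm high at the middle of its front edge; centre of the block in x and y, 34 above the shelf's underside. Grip across y; it can be carried level so. x: horizontal, from knob to claws; y: left; z: up. At the start the shelf rests level on the table.
- shelf_mid (a point): Centre of the loose shelf's flat upper face, +59 mm in x from shelf_knob and 28 lower, same axes. Plate 90 (x) by 100 (y) by 6 thick, side rims 6 high; the knob's top is 38 above this face. At its rear stands a back plate 80 wide, 4 thick, 70 high over the underside. Fitted, the underside is 102 above the table, and the released shelf sags about 3 degrees.
- shelf_claws (a point): Rear face of the loose shelf's back plate, midway between its claws, level with the necks' undersides: +108 mm in x and 24 above shelf_knob, same axes. Claws at y = +28 and -28, 5 thick: neck 12 long, 8 high; at its end a tooth 4 thick hangs 12 below. Enter with this point 12 to 22 above slot_sill, go on in x until the plates meet, then down until this point meets slot_sill (2.5 play in x).
- tin_mid (a point): Brass spice tin, the thing to be set on the shelf: upright cylinder 45 diameter, 70 high, a little narrower towards the top, 0.12 kg; the point is its centre, 35 above its foot; z up. Stands on the table at the start.
- canister: Bystander: white lidded porcelain jar 67 diameter, 76 high, on the upper shelf; origin at its foot.
- candle: Bystander: pink and white candle 45 diameter, 32 high, on the upper shelf; origin at its foot.
- tape: Bystander: black roll of tape lying flat, 53 diameter, 18 high, on the table; origin at its underside.
- pill_tin: Bystander: flat round brass-coloured tin 58 diameter, 22 high, on the table; origin at its underside.
- red_tin: Bystander: red tin 62 diameter, 64 high, on the table; origin at its underside.
- eggcup: Bystander: white egg cup 47 diameter, 56 high, on the table; origin at its underside.
Things that resemble listed ones, but are neither listed nor needed, are in the scene too. Of the things like the part that bears tin_mid, leave any that is black, pink or turquoise; of the rest the larger one is meant.

How it is judged:
By the outcome, as a careful person would: the job done as asked, in the order asked, and still so for the second after the job is handed in, with the robot touching nothing.
It also fails if it takes over 72 s, if anything falls off the work surface, if the arm or the gripper's body presses on something with over 40 N, if the wrist force passes 120 N, or if a joint passes its speed limit or range.

## Robot

A 7-joint arm with a two-finger parallel gripper is mounted at the origin on the work surface; the furniture and walls round the work are solid. World frame = base frame: x ahead of the robot, y to its left, z up, the work surface at z = 0. Lengths are in m, angles in rad, forces in N, time in s.
With the tool pointing down it reaches from about 0.35 to 0.9 m from the base axis. Payload 7.2 kg.
Tool frame: the origin (TCP) lies between the finger pads; the fingertips stand ctrl.tips_ahead ahead of it and the grasp point (between the pads) lies 5 mm behind it (ctrl.tips_ahead is the distance from the TCP to the fingertips, in m); z points along the fingers, y is the line along which they close (so a half turn about z gives the same grasp; the last joint's range is limited). The gripper opens to 88 mm and grips with 3 to 60 N. Pads are 20 mm wide; open, the fingers measure 115 mm over their backs; the gripper's body (75 mm by 178 mm) begins 61 mm behind the grasp point.
Start: joints at [-1.413, 0.411, -0.013, 1.596, 0.006, 1.134, -0.082], TCP at [0.14, 0.609, 0.237] pointing down, gripper open.
Joint ranges: [-2.95, 2.95], [-0.29, 1.99], [-1.47, 1.44], [0.14, 2.54], [-1.03, 4.17], [0.13, 1.85], [-2.86, 2.86]. Speed limits (rad/s): [2.39, 2.39, 3.01, 3.01, 3.14, 3.14, 3.14].

## Interface

Orientations are given as [roll, pitch, yaw] about the fixed x, y, z axes, in that order (R = Rz(yaw) Ry(pitch) Rx(roll)).
In Python, from workcell import get_state, snapshot, get_calibration, job, find_in, trace, mark_of, ctrl gives the robot as it stands.
- The arm moves only by the tool arm_command, never from a script. Its argument "moves" is a list of rows, each an object of numbers: "claw": the closure, from -1 (fully open) to 1 (shut); "x", "y", "z": the shift along the tool's x, y, z in mm; "yaw": the turn about the tool's z in degrees. A call has exactly 10 rows; each row is the pose to reach, as a shift and turn from the pose commanded when the call began, along the tool's axes at that moment; what a row does not reach only later rows make up. A row lasts 1/8 s, in which the tool goes at most 62.5 mm and 10.7 degrees, less where a joint would pass 70% of its speed; a pose out of reach is approached as far as the arm can. A call with a gripper value outside its range is refused whole. The fingers move at their own pace and stop on an object; "grip_force" is the grip in N (left out, the last holds). Time passes only in rows, so rows that repeat a pose let the fingers close, or fill a call up. It gives the time, the measured TCP pose, the force, the opening and the grip force at its end, in the units of the state.
- get_state(): the state, without advancing time (a new reading comes with each control period).
- snapshot(name): name is "side" or "top"; returns (picture, depth): 384x512x3 uint8, red, green, blue; 384x512 float32, m along the optical axis (not along the pixel's ray), 0 where there is no reading.
- get_calibration(name): a dict with "mtx" (3x3 intrinsics, pixels), "T" (4x4, takes a point from camera to world coordinates). Camera axes: x right, y down, z forward; pixel columns grow to the right and rows downward; lengths in m; the calibration is good to about 2 mm. A picture is of the moment at which its call begins. get_calibration takes no time and is no camera call.
- job.sign_off(): hands the job in; it is judged then, once.
Trained networks look in the newest picture that a camera, given by its name, has taken for a name from the list of things; names that differ only in an ending like _2 or _b are one class to them, and where a whole thing is asked for, a point or a joint stands for the part that bears it (a point fixed in the world has none). Each returns a list of dicts, best first, with "p" (0 to 1); they miss things now and then, are a little off and sometimes report something else, mostly with a low value. They report only what shows in the picture. A call takes as long as a camera call. They do not tell look-alikes from the thing itself.
- find_in(camera, thing): "xyz" ([x, y, z] in m, in the coordinates of the camera as it stood for that picture, good to about 4 mm: the middle of the surface that is visible of it).
- trace(camera, thing): "pixels" (384x512 bool, what is visible of it).
- mark_of(camera, thing): "xyz" ([x, y, z] in m, in the coordinates of the camera as it stood for that picture, good to about 4 mm: a listed point, or the origin of a listed thing).
The state is a dict: "time_s": time; "q": joint angles; "joint_vel": joint speeds; "tau": joint torques, N m; "tool_pos": TCP position; "eef_rot": TCP orientation; "contact_force": force on the tool from outside, world axes, zero at the start; "ft_torque": the same for the moment, N m; "gripper_width": finger opening in m; "grip_force": force on a finger pad.
Only numpy, scipy, OpenCV 4.12 (cv2) and the standard library are available. Lean on these libraries where they do the work, as an engineer would, in place of code of your own. Each camera call takes 0.05 s, during which the arm holds its last target. There are 200 camera calls.

## Working session

There is one attempt and no reset: what is moved stays moved. The work goes in short steps, Python scripts to look and compute and a tool call to move; the robot and the scene stay as the last step left them, time stands still between calls to the robot, and variables do not carry over. Pictures are saved under pics/ and viewed, at most 10 in all, crops included, and the job is handed in when it is done.

Besides the shell and the picture viewer there is one more tool, called in YAML: its name, and indented under it one key for each argument. arm_command: Moves the arm, as the interface text tells. Its arguments: {"type":"object","properties":{"moves":{"type":"array","items":{"type":"object","properties":{"claw":{"type":"number"},"x":{"type":"number"},"y":{"type":"number"},"z":{"type":"number"},"yaw":{"type":"number"}}}},"grip_force":{"type":"number"}},"required":["moves"]}

```bash
ls; mkdir -p pics; cat > h.py <<'E'
import numpy as np, cv2
from workcell import *
from scipy.spatial.transform import Rotation as R
def W(cam,p):
    T=np.array(get_calibration(cam)["T"]); return T[:3,:3]@np.array(p)+T[:3,3]
def pix(cam,p):
    c=get_calibration(cam);T=np.linalg.inv(np.array(c["T"]));q=T[:3,:3]@np.array(p)+T[:3,3];u=np.array(c["mtx"])@q;return u[:2]/u[2]
def cloud(cam,d):
    c=get_calibration(cam);K=np.array(c["mtx"]);v,u=np.mgrid[:384,:512]
    P=np.stack([(u-K[0,2])/K[0,0]*d,(v-K[1,2])/K[1,1]*d,d],-1);T=np.array(c["T"])
    return P@T[:3,:3].T+T[:3,3]
E
python3 - <<'E'
from h import *
s=get_state();print(s, ctrl.tips_ahead)
for c in("side","top"):
    p,d=snapshot(c);cv2.imwrite(f"pics/{c}0.png",p[...,::-1]);np.savez(f"{c}0.npz",p=p,d=d)
    print(c,np.round(np.array(get_calibration(c)["T"]),3).tolist())
    for t in["slot_sill","upper_shelf_edge","shelf_knob","shelf_mid","shelf_claws","tin_mid","stand","tape","pill_tin","red_tin","eggcup","canister","candle"]:
        print(t,[(np.round(W(c,r["xyz"]),3).tolist(),round(r["p"],2),pix(c,W(c,r["xyz"])).round().tolist()) for r in mark_of(c,t)[:4]])
E
```

```text
pics
{'time_s': 0.0, 'q': array([-1.4132408 ,  0.41189411, -0.01271904,  1.59702555,  0.00559686,
        1.1342833 , -0.08225301]), 'joint_vel': array([-1.38543630e-04, -1.60581932e-05,  2.77971779e-04,  2.73548436e-04,
       -1.55334844e-03, -1.07047784e-03,  1.63754793e-04]), 'tau': array([-3.86497986e-04, -5.87951910e+01,  6.41699731e-01, -2.91061270e+01,
       -5.37496107e-02,  1.82032899e-02,  1.61827033e-04]), 'tool_pos': array([0.13983001, 0.60867324, 0.23582019]), 'eef_rot': array([-3.14002148e+00,  1.05864268e-04,  2.91581385e+00]), 'contact_force': array([ 0.50044133, -0.21709923, -0.34895356]), 'ft_torque': array([-0.00017906, -0.00856459, -0.01057207]), 'grip_force': 0.0, 'gripper_width': 0.08767479102192584} 0.014
side [[0.98, -0.067, 0.186, 0.338], [-0.197, -0.402, 0.894, -1.111], [0.015, -0.913, -0.408, 0.712], [0.0, 0.0, 0.0, 1.0]]
slot_sill [([0.739, -0.036, 0.163], 0.88, [324.0, 208.0]), ([0.665, -0.042, 0.342], 0.54, [302.0, 145.0])]
upper_shelf_edge [([0.662, -0.044, 0.339], 0.62, [300.0, 146.0])]
shelf_knob [([0.489, 0.25, 0.036], 0.89, [217.0, 211.0]), ([0.69
[... 1257 characters left out ...]
f_mid [([0.536, 0.245, 0.004], 0.58, [174.0, 204.0])]
shelf_claws [([0.591, 0.238, 0.059], 0.73, [173.0, 186.0])]
tin_mid [([0.371, -0.287, 0.037], 0.65, [324.0, 251.0]), ([0.546, -0.257, 0.036], 0.62, [314.0, 201.0]), ([0.454, -0.248, 0.027], 0.5, [312.0, 227.0]), ([0.615, -0.307, 0.039], 0.43, [328.0, 181.0])]
stand [([0.537, 0.245, 0.006], 0.6, [174.0, 203.0])]
tape [([0.455, 0.053, 0.003], 0.57, [227.0, 226.0])]
pill_tin [([0.438, -0.077, 0.001], 0.68, [263.0, 231.0])]
red_tin [([0.69, -0.217, -0.001], 0.75, [301.0, 163.0])]
eggcup [([0.669, 0.201, -0.002], 0.55, [187.0, 168.0])]
canister [([0.695, 0.001, 0.346], 0.98, [239.0, 133.0])]
candle [([0.7, -0.086, 0.346], 0.8, [270.0, 132.0])]
```

View pics/side0.png

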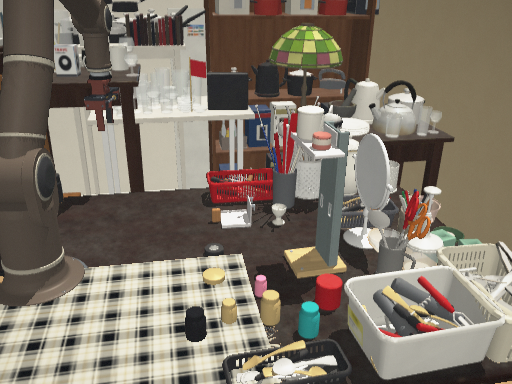

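View pics/top0.png

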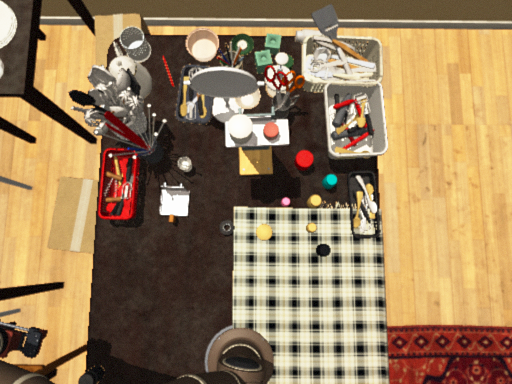

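```bash
python3 - <<'E'
from h import *
def plane(P):
    c=P.mean(0)
    for _ in range(5):
        n=np.linalg.svd(P-P.mean(0),full_matrices=False)[2][2];r=(P-P.mean(0))@n;P=P[abs(r)<max(.003,2*r.std())]
    return P.mean(0),n,len(P)
C={}
for c in("side","top"):
    z=np.load(f"{c}0.npz");d=z["d"];C[c]=(cloud(c,d),d>0,z["p"])
# panel front face (side view)
P,m,im=C["side"]
s=m&(abs(P[...,0]-.737)<.012)&(abs(P[...,1]+.04)<.06)&(P[...,2]>.03)&(P[...,2]<.33)
print("panel",s.sum(),plane(P[s]), P[s].min(0),P[s].max(0))
P,m,im=C["top"]
s=m&(P[...,2]>.34)&(P[...,2]<.354)&(abs(P[...,0]-.7)<.08)&(abs(P[...,1]+.04)<.12)
print("ushelf",s.sum(),cv2.minAreaRect(P[s][:,:2].astype(np.float32)),np.median(P[s][:,2]))
s=m&(P[...,2]>.375)&(P[...,2]<.395)&(abs(P[...,0]-.74)<.03)&(abs(P[...,1]+.04)<.07)
print("paneltop",s.sum(),cv2.minAreaRect(P[s][:,:2].astype(np.float32)) if s.sum()>4 else 0)
s=m&(P[...,2]>.012)&(P[...,2]<.024)&(abs(P[...,0]-.7)<.12)&(abs(P[...,1]+.04)<.09)
print("base",s.sum(),cv2.minAreaRect(P[s][:,:2].astype(np.float32)))
for c in C:
    P,m,im=C[c]
    s=m&(P[...,2]>.003)&(P[...,2]<.02)&(abs(P[...,0]-.54)<.07)&(abs(P[...,1]-.245)<.065)
    print(c,"plate",s.sum(),cv2.minAreaRect(P[s][:,:2].astype(np.float32)))
    s=m&(P[...,2]>.025)&(P[...,2]<.05)&(abs(P[...,0]-.489)<.03)&(abs(P[...,1]-.248)<.03)
    print(c,"knob",s.sum(),cv2.minAreaRect(P[s][:,:2].astype(np.float32)))
    s=m&(P[...,2]>.05)&(P[...,2]<.08)&(abs(P[...,0]-.59)<.03)&(abs(P[...,1]-.24)<.06)
    print(c,"back",s.sum(),cv2.minAreaRect(P[s][:,:2].astype(np.float32)))
    s=m&(P[...,2]>.055)&(P[...,2]<.085)&(abs(P[...,0]-.546)<.03)&(abs(P[...,1]+.255)<.03)
    print(c,"tin",s.sum(),P[s].mean(0),P[s].max(0),cv2.minAreaRect(P[s][:,:2].astype(np.float32)))
E
```

```text
panel 1809 (array([ 0.73845678, -0.04935674,  0.17499414]), array([-9.98381082e-01, -5.68784544e-02,  2.37692845e-04]), 1613) [ 0.73227152 -0.09822084  0.03024632] [0.7489963  0.01023504 0.32390736]
ushelf 897 ((0.6965160369873047, -0.04858626425266266), (0.07607199251651764, 0.17994582653045654), 3.1557087898254395) 0.34808049049406264
paneltop 174 ((0.7333790063858032, -0.04941597580909729), (0.051157187670469284, 0.10124741494655609), 2.5764217376708984)
base 794 ((0.6946134567260742, -0.04918379336595535), (0.10326483845710754, 0.11946386843919754), 3.7129454612731934)
side plate 529 ((0.5309630036354065, 0.24451974034309387), (0.12101142108440399, 0.1147221177816391), 1.3669911623001099)
side knob 64 ((0.48392006754875183, 0.24350778758525848), (0.018300814554095268, 0.025905173271894455), 78.70881652832031)
side back 67 ((0.5945919156074524, 0.24027642607688904), (0.08318484574556351, 0.01592414826154709), 86.559814453125)
side tin 225 [ 0.5454269  -0.25916199  0.06639593] [ 0.56425512 -0.23532807  0.07269956] ((0.5460976362228394, -0.2554890513420105), (0.036390602588653564, 0.039921894669532776), 2.449385643005371)
top plate 688 ((0.5400211811065674, 0.24472972750663757), (0.13477395474910736, 0.12907721102237701), 0.576431930065155)
top knob 43 ((0.47934454679489136, 0.24504375457763672), (0.0156472809612751, 0.02595641277730465), 86.68881225585938)
top back 57 ((0.5915086269378662, 0.23892588913440704), (0.07813216000795364, 0.015834851190447807), 86.96907806396484)
top tin 105 [ 0.54219629 -0.25526204  0.06814372] [ 0.56129343 -0.2376924   0.07723127] ((0.5429524183273315, -0.2559400200843811), (0.03623106703162193, 0.039125435054302216), 11.166372299194336)
```

arm_command:
  moves:
    - {"claw":-1,"z":-60}
    - {"claw":-1,"z":-120,"yaw":-4}
    - {"claw":-1,"z":-180,"yaw":-8}
    - {"claw":-1,"z":-240,"yaw":-12}
    - {"claw":-1,"z":-300,"yaw":-18}
    - {"claw":-1,"z":-330,"y":-50,"yaw":-18}
    - {"claw":-1,"z":-330,"y":-100,"x":-40,"yaw":-18}
    - {"claw":-1,"z":-330,"y":-150,"x":-80,"yaw":-18}
    - {"claw":-1,"z":-330,"y":-200,"x":-120,"yaw":-18}
    - {"claw":-1,"z":-330,"y":-250,"x":-160,"yaw":-18}

```text
invalid input at $.moves[0]: expected keys claw, x, y, z, yaw
```

arm_command:
  moves:
    - {"claw":-1,"x":0,"y":0,"z":-60,"yaw":0}
    - {"claw":-1,"x":0,"y":0,"z":-120,"yaw":-4}
    - {"claw":-1,"x":0,"y":0,"z":-180,"yaw":-8}
    - {"claw":-1,"x":-20,"y":-10,"z":-240,"yaw":-12}
    - {"claw":-1,"x":-50,"y":-30,"z":-290,"yaw":-16}
    - {"claw":-1,"x":-90,"y":-60,"z":-320,"yaw":-16}
    - {"claw":-1,"x":-130,"y":-100,"z":-330,"yaw":-16}
    - {"claw":-1,"x":-170,"y":-150,"z":-330,"yaw":-16}
    - {"claw":-1,"x":-210,"y":-200,"z":-330,"yaw":-16}
    - {"claw":-1,"x":-250,"y":-250,"z":-330,"yaw":-16}

```text
time_s: 2.65
tool_pos: [0.3262, 0.3115, 0.5668]
eef_rot: [3.141, 0.0, -3.088]
contact_force: [-0.2, -0.1, 0.8]
gripper_width: 0.0878
grip_force: 0.0
```

```bash
python3 -c "
from h import *
s=get_state();print(s)"
```

```text
{'time_s': 2.65, 'q': array([-1.01349749e+00,  2.74104869e-03,  1.45144071e-01,  1.35813451e+00,
       -5.74444237e-04,  1.78000668e+00,  7.55710039e-01]), 'joint_vel': array([ 0.52119359, -0.37013738,  0.4050361 ,  0.3834907 ,  0.03714714,
       -0.01419723,  0.92449396]), 'tau': array([ -4.12680745, -30.27137518,  -2.22298712, -32.25066304,
        -0.28183753,   0.31389448,  -1.60274461]), 'tool_pos': array([0.32621375, 0.31149369, 0.56682894]), 'eef_rot': array([ 3.14094124e+00,  3.86598619e-04, -3.08820545e+00]), 'contact_force': array([-0.24345568, -0.06897984,  0.84538179]), 'ft_torque': array([ 0.08158456, -0.06190932,  0.01914214]), 'grip_force': 0.0, 'gripper_width': 0.08776916482792303}
```

arm_command:
  moves:
    - {"claw":-1,"x":-30,"y":-50,"z":0,"yaw":0}
    - {"claw":-1,"x":-60,"y":-100,"z":0,"yaw":0}
    - {"claw":-1,"x":-90,"y":-150,"z":0,"yaw":0}
    - {"claw":-1,"x":-120,"y":-200,"z":0,"yaw":0}
    - {"claw":-1,"x":-150,"y":-250,"z":0,"yaw":0}
    - {"claw":-1,"x":-180,"y":-260,"z":-50,"yaw":0}
    - {"claw":-1,"x":-180,"y":-260,"z":-100,"yaw":0}
    - {"claw":-1,"x":-180,"y":-260,"z":-150,"yaw":0}
    - {"claw":-1,"x":-180,"y":-260,"z":-200,"yaw":0}
    - {"claw":-1,"x":-180,"y":-260,"z":-200,"yaw":0}

```text
time_s: 3.9
tool_pos: [0.5072, 0.0623, 0.632]
eef_rot: [3.135, 0.079, -3.088]
contact_force: [0.6, 0.2, 0.4]
gripper_width: 0.0882
grip_force: 0.0
```

```bash
python3 -c "
from h import *
s=get_state();print(s['q'],s['tool_pos'],s['eef_rot'])"
```

```text
[-0.83059152  0.10268649  0.72430801  1.13161085 -0.07285161  1.85236384
  1.48993966] [0.50724636 0.06226884 0.6320309 ] [ 3.13497408  0.07944204 -3.08802434]
```

arm_command:
  moves:
    - {"claw":-1,"x":0,"y":0,"z":-60,"yaw":0}
    - {"claw":-1,"x":0,"y":0,"z":-120,"yaw":0}
    - {"claw":-1,"x":0,"y":0,"z":-180,"yaw":0}
    - {"claw":-1,"x":0,"y":0,"z":-240,"yaw":0}
    - {"claw":-1,"x":0,"y":0,"z":-300,"yaw":0}
    - {"claw":-1,"x":0,"y":0,"z":-300,"yaw":0}
    - {"claw":-1,"x":0,"y":0,"z":-300,"yaw":0}
    - {"claw":-1,"x":0,"y":0,"z":-300,"yaw":0}
    - {"claw":-1,"x":0,"y":0,"z":-300,"yaw":0}
    - {"claw":-1,"x":0,"y":0,"z":-300,"yaw":0}

```text
time_s: 5.15
tool_pos: [0.4945, 0.0565, 0.6733]
eef_rot: [3.116, 0.164, -3.087]
contact_force: [-0.7, 1.5, -1.0]
gripper_width: 0.0879
grip_force: 0.0
```

```bash
python3 -c "
from h import *
s=get_state();print(s['q'],s['tool_pos'],s['eef_rot'])"
```

```text
[-1.16099735  0.02780923  1.02123957  1.10876874 -0.0366642   1.8523408
  1.47264493] [0.49449262 0.05649904 0.67325715] [ 3.11576979  0.16410058 -3.08685121]
```

arm_command:
  moves:
    - {"claw":-1,"x":0,"y":0,"z":40,"yaw":0}
    - {"claw":-1,"x":0,"y":0,"z":60,"yaw":0}
    - {"claw":-1,"x":0,"y":0,"z":60,"yaw":0}
    - {"claw":-1,"x":0,"y":0,"z":60,"yaw":0}
    - {"claw":-1,"x":0,"y":0,"z":-20,"yaw":0}
    - {"claw":-1,"x":0,"y":0,"z":-100,"yaw":0}
    - {"claw":-1,"x":0,"y":0,"z":-180,"yaw":0}
    - {"claw":-1,"x":0,"y":0,"z":-240,"yaw":0}
    - {"claw":-1,"x":0,"y":0,"z":-300,"yaw":0}
    - {"claw":-1,"x":0,"y":0,"z":-400,"yaw":0}

```text
time_s: 6.4
tool_pos: [0.4697, 0.0457, 0.7102]
eef_rot: [3.103, 0.241, -3.095]
contact_force: [0.6, 0.2, 1.1]
gripper_width: 0.088
grip_force: 0.0
```

```bash
python3 -c "
from h import *
s=get_state();print(s['q'],s['tool_pos'],s['eef_rot'])"
```

```text
[-0.08510223 -0.00345577 -0.11170301  1.04749837 -0.00288848  1.85332924
  1.4236452 ] [0.46968131 0.04567504 0.71024569] [ 3.10292517  0.24118914 -3.09543266]
```

arm_command:
  moves:
    - {"claw":-1,"x":0,"y":-30,"z":-100,"yaw":0}
    - {"claw":-1,"x":0,"y":-40,"z":-200,"yaw":0}
    - {"claw":-1,"x":0,"y":-40,"z":-300,"yaw":0}
    - {"claw":-1,"x":0,"y":-40,"z":-400,"yaw":0}
    - {"claw":-1,"x":0,"y":-40,"z":-400,"yaw":0}
    - {"claw":-1,"x":0,"y":-40,"z":-400,"yaw":0}
    - {"claw":-1,"x":0,"y":-40,"z":-400,"yaw":0}
    - {"claw":-1,"x":0,"y":-40,"z":-400,"yaw":0}
    - {"claw":-1,"x":0,"y":-40,"z":-400,"yaw":0}
    - {"claw":-1,"x":0,"y":-40,"z":-400,"yaw":0}

```text
time_s: 7.65
tool_pos: [0.4224, 0.0055, 0.7452]
eef_rot: [3.102, 0.321, -3.098]
contact_force: [0.1, -0.1, -0.8]
gripper_width: 0.0877
grip_force: 0.0
```

```bash
cat >> h.py <<'E'
def st():
    s=get_state();M=R.from_euler('xyz',s['eef_rot']).as_matrix()
    z=M[:,2];y=M[:,1]
    print("t",s['time_s'],"q",s['q'].round(3),"p",s['tool_pos'].round(4),"z az/tilt",np.degrees([np.arctan2(z[1],z[0]),np.arccos(-z[2])]).round(2),"y az/elev",np.degrees([np.arctan2(-y[0],y[1]),np.arcsin(y[2])]).round(2),"w",round(s['gripper_width'],4),"F",s['contact_force'].round(1))
    return s,M
E
python3 -c "
from h import *
st()"
```

```text
t 7.65 q [ 0.395 -0.096 -0.406  1.056 -0.09   1.852  1.566] p [0.4224 0.0055 0.7452] z az/tilt [ 9.67 18.53] y az/elev [3.21 2.16] w 0.0877 F [ 0.1 -0.1 -0.8]
```

arm_command:
  moves:
    - {"claw":-1,"x":-30,"y":-40,"z":-50,"yaw":0}
    - {"claw":-1,"x":-60,"y":-80,"z":-150,"yaw":0}
    - {"claw":-1,"x":-60,"y":-80,"z":-300,"yaw":0}
    - {"claw":-1,"x":-60,"y":-80,"z":-400,"yaw":0}
    - {"claw":-1,"x":-60,"y":-80,"z":-400,"yaw":0}
    - {"claw":-1,"x":-60,"y":-80,"z":-400,"yaw":0}
    - {"claw":-1,"x":-60,"y":-80,"z":-400,"yaw":0}
    - {"claw":-1,"x":-60,"y":-80,"z":-400,"yaw":0}
    - {"claw":-1,"x":-60,"y":-80,"z":-400,"yaw":0}
    - {"claw":-1,"x":-60,"y":-80,"z":-400,"yaw":0}

```text
time_s: 8.9
tool_pos: [0.414, -0.0647, 0.7798]
eef_rot: [3.111, 0.403, -3.102]
contact_force: [-0.4, -0.1, -0.6]
gripper_width: 0.088
grip_force: 0.0
```

```bash
python3 -c "
from h import *
st()"
```

```text
t 8.9 q [ 0.169 -0.121 -0.041  1.015 -0.105  1.852  1.695] p [ 0.414  -0.0647  0.7798] z az/tilt [ 6.73 23.17] y az/elev [2.97 1.61] w 0.088 F [-0.4 -0.1 -0.6]
```

arm_command:
  moves:
    - {"claw":-1,"x":-30,"y":-40,"z":-50,"yaw":0}
    - {"claw":-1,"x":-60,"y":-80,"z":-150,"yaw":0}
    - {"claw":-1,"x":-60,"y":-80,"z":-300,"yaw":0}
    - {"claw":-1,"x":-60,"y":-80,"z":-400,"yaw":0}
    - {"claw":-1,"x":-60,"y":-80,"z":-400,"yaw":0}
    - {"claw":-1,"x":-60,"y":-80,"z":-400,"yaw":0}
    - {"claw":-1,"x":-60,"y":-80,"z":-400,"yaw":0}
    - {"claw":-1,"x":-60,"y":-80,"z":-400,"yaw":0}
    - {"claw":-1,"x":-60,"y":-80,"z":-400,"yaw":0}
    - {"claw":-1,"x":-60,"y":-80,"z":-400,"yaw":0}

```text
time_s: 10.15
tool_pos: [0.3953, -0.1382, 0.808]
eef_rot: [3.12, 0.478, -3.117]
contact_force: [-0.6, -0.1, 0.7]
gripper_width: 0.0878
grip_force: 0.0
```

```bash
python3 -c "
from h import *
st()"
```

```text
t 10.15 q [ 0.134 -0.135  0.184  0.972 -0.159  1.852  1.844] p [ 0.3953 -0.1382  0.808 ] z az/tilt [ 4.06 27.43] y az/elev [1.99 1.07] w 0.0878 F [-0.6 -0.1  0.7]
```

arm_command:
  moves:
    - {"claw":-1,"x":-30,"y":-20,"z":-50,"yaw":-2}
    - {"claw":-1,"x":-60,"y":-40,"z":-150,"yaw":-2}
    - {"claw":-1,"x":-60,"y":-40,"z":-300,"yaw":-2}
    - {"claw":-1,"x":-60,"y":-40,"z":-400,"yaw":-2}
    - {"claw":-1,"x":-60,"y":-40,"z":-400,"yaw":-2}
    - {"claw":-1,"x":-60,"y":-40,"z":-400,"yaw":-2}
    - {"claw":-1,"x":-60,"y":-40,"z":-400,"yaw":-2}
    - {"claw":-1,"x":-60,"y":-40,"z":-400,"yaw":-2}
    - {"claw":-1,"x":-60,"y":-40,"z":-400,"yaw":-2}
    - {"claw":-1,"x":-60,"y":-40,"z":-400,"yaw":-2}

```text
time_s: 11.4
tool_pos: [0.344, -0.1487, 0.8862]
eef_rot: [-3.044, 0.633, -3.108]
contact_force: [-0.4, 0.7, -0.1]
gripper_width: 0.0879
grip_force: 0.0
```

```bash
python3 -c "
from h import *
s,M=st()
# go to above knob: grasp point 5mm behind TCP
print(M.round(4).tolist())
tgt=np.array([.487,.247,.20]);print((M.T@(tgt-s['tool_pos'])*1000).round())"
```

```text
t 11.4 q [ 0.076 -0.22   0.183  0.87  -0.043  1.853  1.814] p [ 0.344  -0.1487  0.8862] z az/tilt [-7.51 36.66] y az/elev [-1.42 -4.52] w 0.0879 F [-0.4  0.7 -0.1]
[[-0.8056, 0.0247, 0.5919], [-0.0268, 0.9966, -0.0781], [-0.5918, -0.0787, -0.8022]]
[280. 452. 604.]
```

arm_command:
  moves:
    - {"claw":-1,"x":0,"y":50,"z":0,"yaw":0}
    - {"claw":-1,"x":0,"y":100,"z":0,"yaw":0}
    - {"claw":-1,"x":0,"y":150,"z":0,"yaw":0}
    - {"claw":-1,"x":0,"y":200,"z":0,"yaw":0}
    - {"claw":-1,"x":0,"y":250,"z":0,"yaw":0}
    - {"claw":-1,"x":0,"y":250,"z":0,"yaw":0}
    - {"claw":-1,"x":0,"y":250,"z":-60,"yaw":0}
    - {"claw":-1,"x":0,"y":250,"z":-60,"yaw":0}
    - {"claw":-1,"x":0,"y":250,"z":-60,"yaw":0}
    - {"claw":-1,"x":0,"y":250,"z":-60,"yaw":0}

```text
time_s: 12.65
tool_pos: [0.3241, 0.1171, 0.8864]
eef_rot: [-3.05, 0.665, -3.057]
contact_force: [-0.4, -0.5, -0.9]
gripper_width: 0.088
grip_force: 0.0
```

```bash
python3 -c "
from h import *
s,M=st()
print(M.round(4).tolist())
tgt=np.array([.487,.247,.20]);print((M.T@(tgt-s['tool_pos'])*1000).round())"
```

```text
t 12.65 q [ 0.494 -0.292 -0.659  0.869 -0.012  1.852  1.412] p [0.3241 0.1171 0.8864] z az/tilt [-3.67 38.43] y az/elev [ 1.58 -4.15] w 0.088 F [-0.4 -0.5 -0.9]
[[-0.7839, -0.0274, 0.6202], [-0.0663, 0.997, -0.0398], [-0.6173, -0.0723, -0.7834]]
[287. 175. 634.]
```

arm_command:
  moves:
    - {"claw":-1,"x":0,"y":60,"z":0,"yaw":0}
    - {"claw":-1,"x":0,"y":120,"z":0,"yaw":0}
    - {"claw":-1,"x":0,"y":180,"z":0,"yaw":0}
    - {"claw":-1,"x":0,"y":240,"z":0,"yaw":0}
    - {"claw":-1,"x":0,"y":240,"z":0,"yaw":0}
    - {"claw":-1,"x":0,"y":240,"z":0,"yaw":0}
    - {"claw":-1,"x":0,"y":240,"z":0,"yaw":0}
    - {"claw":-1,"x":0,"y":240,"z":0,"yaw":0}
    - {"claw":-1,"x":0,"y":240,"z":0,"yaw":0}
    - {"claw":-1,"x":0,"y":240,"z":0,"yaw":0}

```text
time_s: 13.9
tool_pos: [0.3067, 0.3281, 0.8532]
eef_rot: [-3.072, 0.68, -3.053]
contact_force: [-0.6, -0.3, 0.1]
gripper_width: 0.0882
grip_force: 0.0
```

```bash
python3 -c "
from h import *
s,M=st()
print(M.round(4).tolist())
tgt=np.array([.487,.247,.20]);print((M.T@(tgt-s['tool_pos'])*1000).round())"
```

```text
t 13.9 q [ 0.872 -0.292 -1.465  0.77   0.129  1.852  1.035] p [0.3067 0.3281 0.8532] z az/tilt [-1.22 39.11] y az/elev [ 2.58 -3.08] w 0.0882 F [-0.6 -0.3  0.1]
[[-0.7747, -0.0449, 0.6307], [-0.0687, 0.9975, -0.0134], [-0.6286, -0.0537, -0.7759]]
[277. -54. 622.]
```

arm_command:
  moves:
    - {"claw":-1,"x":0,"y":30,"z":-30,"yaw":0}
    - {"claw":-1,"x":0,"y":60,"z":-60,"yaw":0}
    - {"claw":-1,"x":0,"y":100,"z":-60,"yaw":0}
    - {"claw":-1,"x":0,"y":100,"z":-60,"yaw":0}
    - {"claw":-1,"x":0,"y":100,"z":-60,"yaw":0}
    - {"claw":-1,"x":0,"y":100,"z":-60,"yaw":0}
    - {"claw":-1,"x":0,"y":100,"z":-60,"yaw":0}
    - {"claw":-1,"x":0,"y":100,"z":-60,"yaw":0}
    - {"claw":-1,"x":0,"y":100,"z":-60,"yaw":0}
    - {"claw":-1,"x":0,"y":100,"z":-60,"yaw":0}

```text
time_s: 15.15
tool_pos: [0.257, 0.3598, 0.8516]
eef_rot: [-3.12, 0.706, -3.052]
contact_force: [0.4, 0.0, 1.1]
gripper_width: 0.0876
grip_force: 0.0
```

```bash
python3 -c "
from h import *
s,M=st()
print(M.round(4).tolist())
tgt=np.array([.487,.247,.20]);print((M.T@(tgt-s['tool_pos'])*1000).round())"
```

```text
t 15.15 q [ 0.687 -0.293 -1.465  0.794  0.2    1.852  0.908] p [0.257  0.3598 0.8516] z az/tilt [ 3.2  40.48] y az/elev [ 4.32 -0.96] w 0.0876 F [0.4 0.  1.1]
[[-0.7577, -0.0754, 0.6482], [-0.0682, 0.997, 0.0362], [-0.649, -0.0168, -0.7606]]
[ 256. -119.  641.]
```

arm_command:
  moves:
    - {"claw":-1,"x":10,"y":-10,"z":45,"yaw":1.5}
    - {"claw":-1,"x":30,"y":-25,"z":90,"yaw":1.5}
    - {"claw":-1,"x":45,"y":-40,"z":135,"yaw":1.5}
    - {"claw":-1,"x":60,"y":-52,"z":180,"yaw":1.5}
    - {"claw":-1,"x":75,"y":-65,"z":225,"yaw":1.5}
    - {"claw":-1,"x":90,"y":-78,"z":270,"yaw":1.5}
    - {"claw":-1,"x":105,"y":-90,"z":315,"yaw":1.5}
    - {"claw":-1,"x":120,"y":-104,"z":360,"yaw":1.5}
    - {"claw":-1,"x":144,"y":-118,"z":406,"yaw":1.5}
    - {"claw":-1,"x":144,"y":-118,"z":406,"yaw":1.5}

```text
time_s: 16.4
tool_pos: [0.4196, 0.2447, 0.4473]
eef_rot: [-3.136, 0.701, -3.085]
contact_force: [1.0, 0.1, 0.1]
gripper_width: 0.088
grip_force: 0.0
```

```bash
python3 -c "
from h import *
s,M=st()
print(M.round(4).tolist())
tgt=np.array([.487,.247,.10]);print((M.T@(tgt-s['tool_pos'])*1000).round())"
```

```text
t 16.4 q [-0.381 -0.264 -0.481  2.008  0.479  0.922  0.541] p [0.4196 0.2447 0.4473] z az/tilt [ 2.76 40.14] y az/elev [ 3.04 -0.24] w 0.088 F [1.  0.1 0.1]
[[-0.7632, -0.0531, 0.644], [-0.0433, 0.9986, 0.031], [-0.6447, -0.0042, -0.7644]]
[172.   0. 309.]
```

arm_command:
  moves:
    - {"claw":-1,"x":40,"y":0,"z":40,"yaw":0}
    - {"claw":-1,"x":80,"y":0,"z":80,"yaw":0}
    - {"claw":-1,"x":120,"y":0,"z":125,"yaw":0}
    - {"claw":-1,"x":160,"y":0,"z":170,"yaw":0}
    - {"claw":-1,"x":200,"y":0,"z":210,"yaw":0}
    - {"claw":-1,"x":217,"y":0,"z":250,"yaw":0}
    - {"claw":-1,"x":217,"y":0,"z":295,"yaw":0}
    - {"claw":-1,"x":217,"y":0,"z":335,"yaw":0}
    - {"claw":-1,"x":217,"y":0,"z":360,"yaw":0}
    - {"claw":-0.5,"x":217,"y":0,"z":360,"yaw":0}
  grip_force: 30

```text
time_s: 17.65
tool_pos: [0.491, 0.2527, 0.0367]
eef_rot: [3.139, 0.709, -3.09]
contact_force: [-0.6, 0.4, 0.7]
gripper_width: 0.0812
grip_force: 0.0
```

```bash
python3 - <<'E'
from h import *
s,M=st()
p,d=snapshot("side");cv2.imwrite("pics/side1.png",cv2.resize(p[150:300,150:350,::-1],(800,600),interpolation=cv2.INTER_CUBIC));np.savez("side1.npz",p=p,d=d)
E
```

```text
t 17.65 q [-0.35   0.613 -0.615  2.388  1.982  0.869 -1.041] p [0.491  0.2527 0.0367] z az/tilt [ 3.17 40.61] y az/elev [3.03 0.12] w 0.0812 F [-0.6  0.4  0.7]
```

View pics/side1.png

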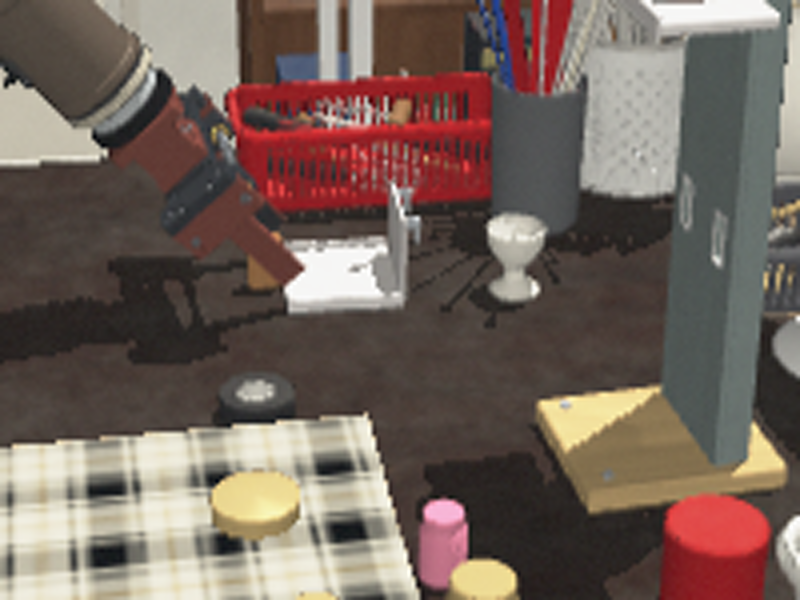

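arm_command:
  moves:
    - {"claw":-0.5,"x":5,"y":-4,"z":2,"yaw":0}
    - {"claw":-0.3,"x":5,"y":-4,"z":2,"yaw":0}
    - {"claw":0,"x":5,"y":-4,"z":2,"yaw":0}
    - {"claw":0.3,"x":5,"y":-4,"z":2,"yaw":0}
    - {"claw":0.6,"x":5,"y":-4,"z":2,"yaw":0}
    - {"claw":1,"x":5,"y":-4,"z":2,"yaw":0}
    - {"claw":1,"x":5,"y":-4,"z":2,"yaw":0}
    - {"claw":1,"x":5,"y":-4,"z":2,"yaw":0}
    - {"claw":1,"x":5,"y":-4,"z":2,"yaw":0}
    - {"claw":1,"x":5,"y":-4,"z":2,"yaw":0}
  grip_force: 40

```text
time_s: 18.95
tool_pos: [0.4863, 0.2468, 0.0319]
eef_rot: [3.141, 0.707, -3.086]
contact_force: [1.1, 0.2, 0.6]
gripper_width: 0.0158
grip_force: 40.0
```

```bash
python3 - <<'E'
from h import *
s,M=st();print(s['grip_force'],M.round(4).tolist())
p,d=snapshot("top");P=cloud("top",d)
s_=(P[...,2]>.05)&(P[...,2]<.08)&(abs(P[...,0]-.59)<.025)&(abs(P[...,1]-.245)<.06)
print(s_.sum(),cv2.minAreaRect(P[s_][:,:2].astype(np.float32)))
for t in("shelf_claws","shelf_knob"):
    for r in mark_of("top",t)[:1]:print(t,W("top",r["xyz"]).round(4),r["p"])
E
```

```text
t 18.95 q [-0.347  0.622 -0.614  2.405  2.003  0.879 -1.062] p [0.4863 0.2468 0.0319] z az/tilt [ 3.18 40.49] y az/elev [3.18 0.01] w 0.0158 F [1.1 0.2 0.6]
39.997912645339966 [[-0.7593, -0.0554, 0.6484], [-0.0421, 0.9985, 0.036], [-0.6494, 0.0001, -0.7605]]
62 ((0.5906652212142944, 0.24845516681671143), (0.01581013947725296, 0.07593837380409241), 3.4285812377929688)
shelf_claws [0.5907 0.2494 0.0594] 0.78
shelf_knob [0.4848 0.2438 0.0361] 0.84
```

arm_command:
  moves:
    - {"claw":1,"x":-20,"y":0,"z":-22,"yaw":0}
    - {"claw":1,"x":-45,"y":0,"z":-50,"yaw":0}
    - {"claw":1,"x":-77,"y":-15,"z":-90,"yaw":0}
    - {"claw":1,"x":-85,"y":-60,"z":-83,"yaw":0}
    - {"claw":1,"x":-95,"y":-110,"z":-76,"yaw":0}
    - {"claw":1,"x":-105,"y":-160,"z":-68,"yaw":0}
    - {"claw":1,"x":-115,"y":-210,"z":-60,"yaw":0}
    - {"claw":1,"x":-125,"y":-255,"z":-50,"yaw":0}
    - {"claw":1,"x":-135,"y":-290,"z":-41,"yaw":0}
    - {"claw":1,"x":-141,"y":-301,"z":-36,"yaw":0}
  grip_force: 50

```text
time_s: 20.35
tool_pos: [0.5863, -0.0517, 0.1498]
eef_rot: [3.141, 0.705, -3.09]
contact_force: [0.1, 0.3, -2.7]
gripper_width: 0.0157
grip_force: 50.0
```

arm_command:
  moves:
    - {"claw":1,"x":0,"y":0,"z":0,"yaw":0}
    - {"claw":1,"x":0,"y":0,"z":0,"yaw":0}
    - {"claw":1,"x":0,"y":0,"z":0,"yaw":0}
    - {"claw":1,"x":0,"y":0,"z":0,"yaw":0}
    - {"claw":1,"x":0,"y":0,"z":0,"yaw":0}
    - {"claw":1,"x":0,"y":0,"z":0,"yaw":0}
    - {"claw":1,"x":0,"y":0,"z":0,"yaw":0}
    - {"claw":1,"x":0,"y":0,"z":0,"yaw":0}
    - {"claw":1,"x":0,"y":0,"z":0,"yaw":0}
    - {"claw":1,"x":0,"y":0,"z":0,"yaw":0}

```text
time_s: 21.6
tool_pos: [0.5867, -0.049, 0.1507]
eef_rot: [3.141, 0.707, -3.086]
contact_force: [-0.4, -0.3, -1.5]
gripper_width: 0.0158
grip_force: 50.0
```

```bash
python3 - <<'E'
from h import *
s,M=st();print(s['grip_force'],M.round(4).tolist())
for c in("side","top"):
    p,d=snapshot(c);P=cloud(c,d);np.savez(c+"2.npz",p=p,d=d)
    if c=="side":cv2.imwrite("pics/side2.png",cv2.resize(p[150:285,240:420,::-1],(800,600),interpolation=cv2.INTER_CUBIC))
    for t in("shelf_claws","shelf_knob","shelf_mid","slot_sill"):
        print(c,t,[(W(c,r["xyz"]).round(4).tolist(),round(r["p"],2)) for r in mark_of(c,t)[:2]])
E
```

```text
t 21.6 q [ 0.516  0.297 -0.542  2.322  2.62   0.167 -0.92 ] p [ 0.5867 -0.049   0.1507] z az/tilt [ 3.2  40.48] y az/elev [3.18 0.02] w 0.0158 F [-0.4 -0.3 -1.5]
49.996660351753235 [[-0.7594, -0.0555, 0.6482], [-0.0421, 0.9985, 0.0363], [-0.6492, 0.0003, -0.7606]]
side shelf_claws [([0.6952, -0.0449, 0.1747], 0.92)]
side shelf_knob [([0.5852, -0.0461, 0.1537], 0.61)]
side shelf_mid [([0.6414, -0.0438, 0.1224], 0.78)]
side slot_sill [([0.7371, -0.0388, 0.1598], 0.95)]
top shelf_claws [([0.6908, -0.0429, 0.175], 0.61), ([0.6576, -0.0472, 0.3365], 0.48)]
top shelf_knob [([0.5856, -0.0532, 0.1519], 0.77)]
top shelf_mid [([0.6392, -0.0448, 0.1265], 0.59)]
top slot_sill [([0.7378, -0.0464, 0.1575], 0.89), ([0.5468, -0.2562, 0.04], 0.25)]
```

View pics/side2.png

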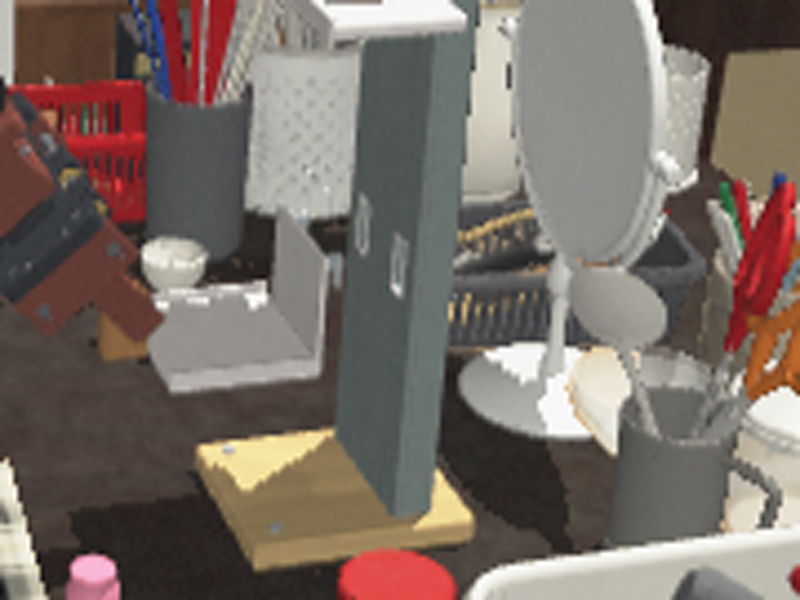

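```bash
python3 - <<'E'
from h import *
a=np.radians(3.2);xh=np.array([np.cos(a),np.sin(a),0]);yh=np.array([-np.sin(a),np.cos(a),0])
o=np.array([.737,-.044,0])
def rows(X,Y,Z,s):  # per-row extents
    L=[]
    for i in range(384):
        j=np.where(s[i])[0]
        if len(j)>4:L.append((Y[i,j].min(),Y[i,j].max(),X[i,j].mean()))
    L=np.array(L);return len(L),np.median(L,0).round(4) if len(L) else None
for c in("side","top"):
    z=np.load(c+"2.npz");d=z["d"];P=cloud(c,d);Q=P-o;X=Q@xh;Y=Q@yh;Z=Q[...,2];m=d>0
    for n,s in dict(panel=m&(abs(X)<.012)&(abs(Y)<.06)&(Z>.04)&(Z<.33),ptop=m&(abs(X)<.02)&(abs(Y)<.06)&(Z>.378)&(Z<.395),
        ushelf=m&(Z>.341)&(Z<.354)&(X>-.085)&(X<.01)&(abs(Y)<.11),base=m&(Z>.012)&(Z<.024)&(X>-.1)&(X<-.01)&(abs(Y)<.08),
        back=m&(abs(X+.048)<.014)&(abs(Y)<.055)&(Z>.135)&(Z<.2),plate=m&(X>-.15)&(X<-.055)&(abs(Y)<.07)&(Z>.11)&(Z<.135)).items():
        if s.sum()>10:
            r=cv2.minAreaRect(np.c_[X[s],Y[s]].astype(np.float32)) 
            y=Y[s];print(c,n,s.sum(),"Yext",np.percentile(y,[1,99]).round(4),"mid",np.percentile(y,[1,99]).mean().round(4),"X",np.percentile(X[s],[2,50,98]).round(4),"Z",np.percentile(Z[s],[2,50,98]).round(4))
E
```

```text
side panel 1842 Yext [-0.0515  0.0505] mid -0.0005 X [-0.0008  0.0012  0.0109] Z [0.0465 0.1839 0.3106]
side ptop 147 Yext [-0.0514  0.0511] mid -0.0002 X [-0.0182  0.0014  0.0195] Z [0.3782 0.3827 0.3906]
side ushelf 572 Yext [-0.0905  0.0822] mid -0.0042 X [-0.0749 -0.054   0.0032] Z [0.3414 0.3482 0.3532]
side base 764 Yext [-0.0599  0.0581] mid -0.0009 X [-0.0889 -0.0509 -0.0113] Z [0.0133 0.0181 0.0212]
side back 274 Yext [-0.0367  0.0441] mid 0.0037 X [-0.0507 -0.0489 -0.0354] Z [0.1364 0.167  0.1886]
side plate 665 Yext [-0.0478  0.0553] mid 0.0038 X [-0.1398 -0.0963 -0.0572] Z [0.1205 0.1252 0.1312]
top panel 47 Yext [-0.0519  0.0427] mid -0.0046 X [-0.0047 -0.0035 -0.0021] Z [0.0409 0.0525 0.0666]
top ptop 142 Yext [-0.0522  0.0451] mid -0.0035 X [-0.007  -0.0008  0.0188] Z [0.3786 0.3838 0.3888]
top ushelf 910 Yext [-0.0914  0.0862] mid -0.0026 X [-0.0781 -0.0532 -0.006 ] Z [0.3426 0.3482 0.3529]
top base 84 Yext [-0.0625  0.057 ] mid -0.0028 X [-0.091  -0.0358 -0.0109] Z [0.0128 0.0173 0.0228]
top back 139 Yext [-0.0384  0.0405] mid 0.001 X [-0.0547 -0.053  -0.0393] Z [0.1364 0.1733 0.1906]
top plate 749 Yext [-0.048   0.0498] mid 0.0009 X [-0.142  -0.0985 -0.0565] Z [0.1185 0.1249 0.1317]
```

arm_command:
  moves:
    - {"claw":1,"x":0,"y":-2,"z":0,"yaw":0}
    - {"claw":1,"x":0,"y":-4,"z":0,"yaw":0}
    - {"claw":1,"x":-2,"y":-4,"z":2,"yaw":0}
    - {"claw":1,"x":-5,"y":-4,"z":4,"yaw":0}
    - {"claw":1,"x":-8,"y":-4,"z":7,"yaw":0}
    - {"claw":1,"x":-11,"y":-4,"z":9,"yaw":0}
    - {"claw":1,"x":-15,"y":-4,"z":13,"yaw":0}
    - {"claw":1,"x":-19,"y":-4,"z":16,"yaw":0}
    - {"claw":1,"x":-19,"y":-4,"z":16,"yaw":0}
    - {"claw":1,"x":-19,"y":-4,"z":16,"yaw":0}

```text
time_s: 23.35
tool_pos: [0.6116, -0.0515, 0.1507]
eef_rot: [3.141, 0.706, -3.086]
contact_force: [0.9, -0.6, -2.0]
gripper_width: 0.0157
grip_force: 50.0
```

```bash
python3 - <<'E'
from h import *
s,M=st()
E
```

```text
t 23.35 q [ 0.464  0.325 -0.487  2.271  2.584  0.148 -0.879] p [ 0.6116 -0.0515  0.1507] z az/tilt [ 3.22 40.46] y az/elev [3.2  0.02] w 0.0157 F [ 0.9 -0.6 -2. ]
```

arm_command:
  moves:
    - {"claw":1,"x":-3,"y":0,"z":2.6,"yaw":0}
    - {"claw":1,"x":-6,"y":0,"z":5.1,"yaw":0}
    - {"claw":1,"x":-9,"y":0,"z":7.7,"yaw":0}
    - {"claw":1,"x":-12,"y":0,"z":10.2,"yaw":0}
    - {"claw":1,"x":-14,"y":0,"z":12,"yaw":0}
    - {"claw":1,"x":-16,"y":0,"z":13.7,"yaw":0}
    - {"claw":1,"x":-16,"y":0,"z":13.7,"yaw":0}
    - {"claw":1,"x":-16,"y":0,"z":13.7,"yaw":0}
    - {"claw":1,"x":-16,"y":0,"z":13.7,"yaw":0}
    - {"claw":1,"x":-16,"y":0,"z":13.7,"yaw":0}

```text
time_s: 24.6
tool_pos: [0.6328, -0.0505, 0.1509]
eef_rot: [3.141, 0.707, -3.086]
contact_force: [0.0, 0.9, -2.6]
gripper_width: 0.016
grip_force: 50.0
```

```bash
python3 - <<'E'
from h import *
s,M=st()
a=np.radians(3.2);xh=np.array([np.cos(a),np.sin(a),0]);yh=np.array([-np.sin(a),np.cos(a),0]);o=np.array([.737,-.044,0])
for c in("side","top"):
    p,d=snapshot(c);m=d>0;Q=cloud(c,d)-o;X=Q@xh;Y=Q@yh;Z=Q[...,2]
    if c=="side":cv2.imwrite("pics/side3.png",cv2.resize(p[150:285,240:420,::-1],(800,600),interpolation=cv2.INTER_CUBIC))
    for n,s in dict(panel=m&(abs(X)<.012)&(abs(Y)<.06)&(Z>.2)&(Z<.33),back=m&(abs(X+.01)<.02)&(abs(Y)<.055)&(Z>.14)&(Z<.185),plate=m&(X>-.11)&(X<-.015)&(abs(Y)<.07)&(Z>.09)&(Z<.135)).items():
        if s.sum()>5: print(c,n,s.sum(),"Y",np.percentile(Y[s],[1,99]).round(4),"X",np.percentile(X[s],[2,50,98]).round(4),"Z",np.percentile(Z[s],[2,50,98]).round(4))
E
```

```text
t 24.6 q [ 0.42   0.347 -0.447  2.227  2.516  0.135 -0.814] p [ 0.6328 -0.0505  0.1509] z az/tilt [ 3.19 40.49] y az/elev [3.18 0.01] w 0.016 F [ 0.   0.9 -2.6]
side panel 809 Y [-0.0516  0.0502] X [-0.0008  0.0013  0.011 ] Z [0.2028 0.2569 0.3166]
side back 295 Y [-0.0512  0.0409] X [-0.0052 -0.0028  0.0084] Z [0.1412 0.1623 0.184 ]
side plate 615 Y [-0.0511  0.0512] X [-0.1017 -0.0525 -0.0162] Z [0.1206 0.1253 0.1317]
top plate 631 Y [-0.0516  0.046 ] X [-0.096  -0.0575 -0.0212] Z [0.1191 0.1251 0.1324]
```

View pics/side3.png

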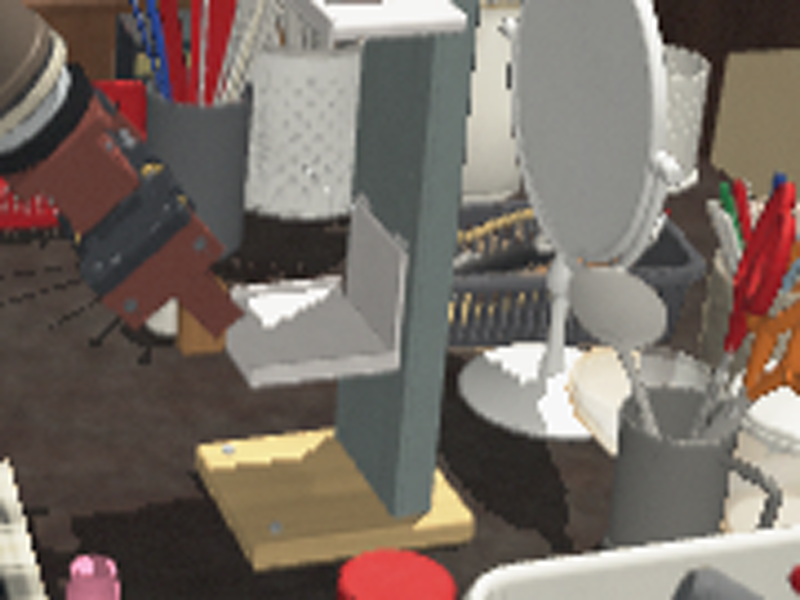

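arm_command:
  moves:
    - {"claw":1,"x":1.3,"y":0,"z":1.5,"yaw":0}
    - {"claw":1,"x":2.6,"y":0,"z":3,"yaw":0}
    - {"claw":1,"x":3.9,"y":0,"z":4.6,"yaw":0}
    - {"claw":1,"x":5.2,"y":0,"z":6.1,"yaw":0}
    - {"claw":1,"x":6.5,"y":0,"z":7.6,"yaw":0}
    - {"claw":1,"x":7.8,"y":0,"z":9.1,"yaw":0}
    - {"claw":1,"x":9.1,"y":0,"z":10.6,"yaw":0}
    - {"claw":1,"x":9.7,"y":0,"z":11.4,"yaw":0}
    - {"claw":1,"x":9.7,"y":0,"z":11.4,"yaw":0}
    - {"claw":1,"x":9.7,"y":0,"z":11.4,"yaw":0}

```text
time_s: 25.95
tool_pos: [0.6328, -0.0505, 0.1359]
eef_rot: [3.141, 0.707, -3.086]
contact_force: [-0.5, 0.2, -2.2]
gripper_width: 0.0158
grip_force: 50.0
```

```bash
python3 -c "
from h import *
st()"
```

```text
t 25.95 q [ 0.447  0.385 -0.483  2.235  2.54   0.179 -0.825] p [ 0.6328 -0.0505  0.1359] z az/tilt [ 3.2  40.49] y az/elev [3.19 0.01] w 0.0158 F [-0.5  0.2 -2.2]
```

arm_command:
  moves:
    - {"claw":1,"x":0.6,"y":0,"z":0.8,"yaw":0}
    - {"claw":1,"x":1.3,"y":0,"z":1.5,"yaw":0}
    - {"claw":1,"x":1.6,"y":0,"z":1.9,"yaw":0}
    - {"claw":1,"x":1.9,"y":0,"z":2.3,"yaw":0}
    - {"claw":1,"x":2.3,"y":0,"z":2.7,"yaw":0}
    - {"claw":1,"x":2.6,"y":0,"z":3,"yaw":0}
    - {"claw":1,"x":2.6,"y":0,"z":3,"yaw":0}
    - {"claw":1,"x":2.6,"y":0,"z":3,"yaw":0}
    - {"claw":1,"x":2.6,"y":0,"z":3,"yaw":0}
    - {"claw":1,"x":2.6,"y":0,"z":3,"yaw":0}

```text
time_s: 27.2
tool_pos: [0.6328, -0.0504, 0.1328]
eef_rot: [-3.141, 0.708, -3.085]
contact_force: [-10.0, 0.1, 8.5]
gripper_width: 0.0157
grip_force: 50.0
```

```bash
cat > m.py <<'E'
from h import *
a=np.radians(3.2);xh=np.array([np.cos(a),np.sin(a),0]);yh=np.array([-np.sin(a),np.cos(a),0]);o=np.array([.737,-.044,0])
def shelf(c,p,d):
    m=d>0;Q=cloud(c,d)-o;X=Q@xh;Y=Q@yh;Z=Q[...,2]
    for n,s in dict(back=m&(abs(X+.01)<.02)&(abs(Y)<.055)&(Z>.12)&(Z<.165),plate=m&(X>-.085)&(X<-.02)&(abs(Y)<.036)&(Z>.085)&(Z<.125)).items():
        if s.sum()>5:
            print(c,n,s.sum(),"Y",np.percentile(Y[s],[1,99]).round(4),"X",np.percentile(X[s],[2,50,98]).round(4),"Z",np.percentile(Z[s],[2,50,98]).round(4))
            if n=="plate": print("slope x,y deg, z@mid",np.degrees(np.linalg.lstsq(np.c_[X[s],Y[s],1+0*X[s]],Z[s],rcond=None)[0]).round(2))
E
python3 - <<'E'
from m import *
st()
for c in("side","top"): shelf(c,*snapshot(c))
E
```

```text
t 27.2 q [ 0.453  0.393 -0.492  2.238  2.546  0.191 -0.828] p [ 0.6328 -0.0504  0.1328] z az/tilt [ 3.15 40.57] y az/elev [ 3.19 -0.03] w 0.0157 F [-10.    0.1   8.5]
side back 285 Y [-0.0503  0.0386] X [-0.0049 -0.0028  0.0087] Z [0.1211 0.1432 0.1641]
side plate 312 Y [-0.035   0.0354] X [-0.083  -0.0517 -0.0215] Z [0.1052 0.1078 0.1101]
slope x,y deg, z@mid [ 0.56 -0.23  6.2 ]
top plate 390 Y [-0.0353  0.0352] X [-0.0833 -0.0527 -0.0207] Z [0.1023 0.1078 0.1141]
slope x,y deg, z@mid [0.   0.13 6.18]
```

arm_command:
  moves:
    - {"claw":1,"x":0.6,"y":0,"z":0.8,"yaw":0}
    - {"claw":1,"x":1,"y":0,"z":1.2,"yaw":0}
    - {"claw":1,"x":1,"y":0,"z":1.2,"yaw":0}
    - {"claw":1,"x":0,"y":0,"z":0,"yaw":0}
    - {"claw":0.4,"x":0,"y":0,"z":0,"yaw":0}
    - {"claw":0.1,"x":0,"y":0,"z":0,"yaw":0}
    - {"claw":-0.2,"x":0,"y":0,"z":0,"yaw":0}
    - {"claw":-0.5,"x":0,"y":0,"z":0,"yaw":0}
    - {"claw":-0.5,"x":0,"y":0,"z":-15,"yaw":0}
    - {"claw":-0.5,"x":0,"y":0,"z":-40,"yaw":0}

```text
time_s: 28.55
tool_pos: [0.6061, -0.0517, 0.1625]
eef_rot: [3.141, 0.706, -3.086]
contact_force: [-6.0, 7.1, -3.5]
gripper_width: 0.0656
grip_force: 0.0
```

```bash
python3 - <<'E'
from m import *
s,M=st()
for c in("side","top"): shelf(c,*snapshot(c))
for t in((.575,-.06,.20),(.46,-.2555,.18),(.483,-.259,.114),(.548,-.2555,.038)):print(t,(M.T@(np.array(t)-s['tool_pos'])*1000).round())
print([(W("top",r["xyz"]).round(3).tolist(),round(r["p"],2)) for r in mark_of("top","tin_mid")])
E
```

```text
t 28.55 q [ 0.514  0.299 -0.538  2.271  2.438  0.126 -0.733] p [ 0.6061 -0.0517  0.1625] z az/tilt [ 3.21 40.47] y az/elev [3.21 0.01] w 0.0656 F [-6.   7.1 -3.5]
side back 277 Y [-0.0504  0.0386] X [-0.0067 -0.004   0.0089] Z [0.1208 0.1421 0.1641]
side plate 329 Y [-0.0345  0.0349] X [-0.0831 -0.0523 -0.021 ] Z [0.1026 0.1058 0.1088]
slope x,y deg, z@mid [ 2.89 -0.09  6.21]
top plate 388 Y [-0.0351  0.0352] X [-0.0835 -0.0526 -0.0214] Z [0.1002 0.1054 0.111 ]
slope x,y deg, z@mid [ 1.81 -0.34  6.14]
(0.575, -0.06, 0.2) [ -0.  -7. -49.]
(0.46, -0.2555, 0.18) [ 108. -195. -115.]
(0.483, -0.259, 0.114) [ 134. -200.  -50.]
(0.548, -0.2555, 0.038) [ 134. -200.   50.]
[([0.542, -0.156, 0.025], 0.59), ([0.375, -0.286, 0.038], 0.53), ([0.546, -0.255, 0.036], 0.46), ([0.455, -0.248, 0.026], 0.45), ([0.616, -0.314, 0.038], 0.45)]
```

arm_command:
  moves:
    - {"claw":-0.5,"x":0,"y":-5,"z":-30,"yaw":0}
    - {"claw":-0.5,"x":0,"y":-7,"z":-55,"yaw":0}
    - {"claw":-0.5,"x":20,"y":-45,"z":-70,"yaw":0}
    - {"claw":-0.5,"x":45,"y":-90,"z":-85,"yaw":0}
    - {"claw":-0.5,"x":70,"y":-135,"z":-100,"yaw":0}
    - {"claw":-0.5,"x":95,"y":-175,"z":-112,"yaw":0}
    - {"claw":-0.5,"x":110,"y":-198,"z":-110,"yaw":0}
    - {"claw":-0.5,"x":130,"y":-200,"z":-70,"yaw":0}
    - {"claw":-0.5,"x":134,"y":-200,"z":-50,"yaw":0}
    - {"claw":-0.5,"x":134,"y":-200,"z":-50,"yaw":0}

```text
time_s: 29.95
tool_pos: [0.4838, -0.2591, 0.1123]
eef_rot: [3.14, 0.706, -3.087]
contact_force: [0.5, -0.2, 0.0]
gripper_width: 0.066
grip_force: 0.0
```

```bash
python3 - <<'E'
from m import *
s,M=st()
p,d=snapshot("side");cv2.imwrite("pics/side4.png",cv2.resize(p[180:360,170:410,::-1],(800,600),interpolation=cv2.INTER_CUBIC))
for t in((.483,-.259,.114),(.548,-.2555,.038)):print(t,(M.T@(np.array(t)-s['tool_pos'])*1000).round())
E
```

```text
t 29.95 q [ 1.648  0.699 -1.218  2.304  1.726  0.178  0.669] p [ 0.4838 -0.2591  0.1123] z az/tilt [ 3.27 40.47] y az/elev [3.2  0.06] w 0.066 F [ 0.5 -0.2  0. ]
(0.483, -0.259, 0.114) [-0.  0. -2.]
(0.548, -0.2555, 0.038) [-1. -0. 98.]
```

View pics/side4.png

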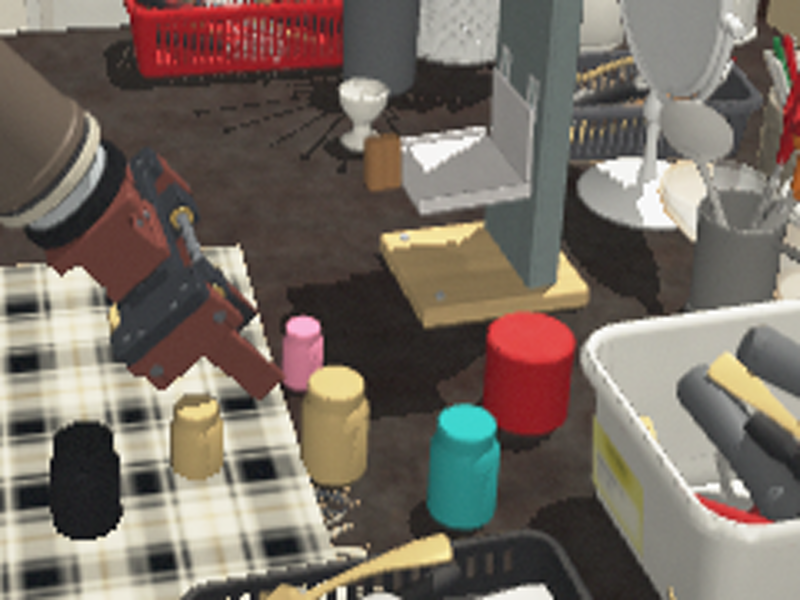

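arm_command:
  moves:
    - {"claw":-0.5,"x":-4,"y":0,"z":25,"yaw":0}
    - {"claw":-0.5,"x":-4,"y":0,"z":50,"yaw":0}
    - {"claw":-0.5,"x":-4,"y":0,"z":75,"yaw":0}
    - {"claw":-0.5,"x":-4,"y":0,"z":95,"yaw":0}
    - {"claw":-0.4,"x":-4,"y":0,"z":95,"yaw":0}
    - {"claw":-0.2,"x":-4,"y":0,"z":95,"yaw":0}
    - {"claw":0,"x":-4,"y":0,"z":95,"yaw":0}
    - {"claw":0.3,"x":-4,"y":0,"z":95,"yaw":0}
    - {"claw":0.3,"x":-4,"y":0,"z":95,"yaw":0}
    - {"claw":0.3,"x":-4,"y":0,"z":95,"yaw":0}
  grip_force: 15

```text
time_s: 31.25
tool_pos: [0.5484, -0.2554, 0.0444]
eef_rot: [-3.141, 0.708, -3.085]
contact_force: [-4.9, 0.4, 7.8]
gripper_width: 0.043
grip_force: 15.0
```

```bash
python3 - <<'E'
from m import *
s,M=st();print(s['grip_force'])
p,d=snapshot("side");P=cloud("side",d);c=(P[...,2]>.055)&(P[...,2]<.08)&(abs(P[...,0]-.55)<.03)&(abs(P[...,1]+.255)<.03);print(P[c].mean(0),P[c].max(0))
cv2.imwrite("pics/side5.png",cv2.resize(p[210:330,200:360,::-1],(800,600),interpolation=cv2.INTER_CUBIC))
E
```

```text
t 31.25 q [ 1.497  1.009 -1.236  2.225  2.016  0.459  0.494] p [ 0.5484 -0.2554  0.0444] z az/tilt [ 3.16 40.54] y az/elev [ 3.21 -0.04] w 0.043 F [-4.9  0.4  7.8]
14.997714762970098
[ 0.5540616  -0.26140443  0.06653423] [ 0.56628986 -0.2347992   0.07240106]
```

View pics/side5.png

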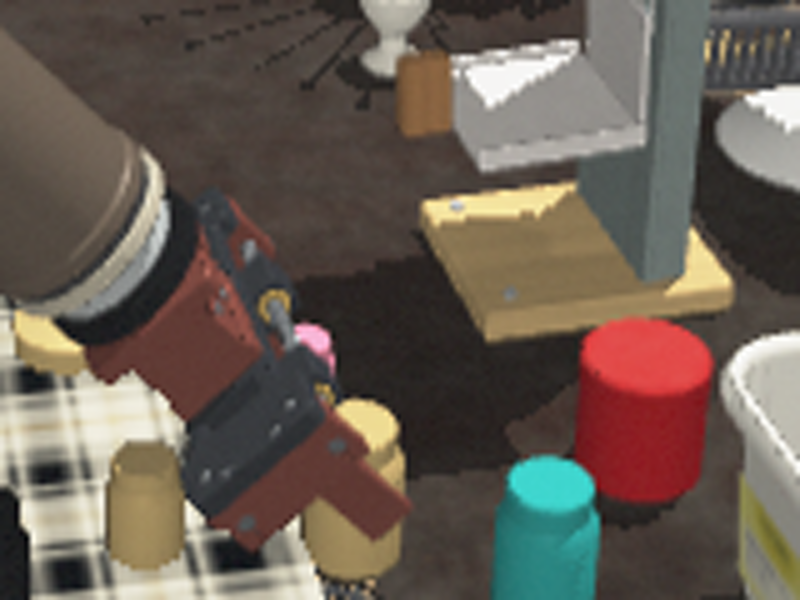

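arm_command:
  moves:
    - {"claw":0.3,"x":-10,"y":0,"z":-12,"yaw":0}
    - {"claw":0.3,"x":-30,"y":0,"z":-35,"yaw":0}
    - {"claw":0.3,"x":-55,"y":0,"z":-65,"yaw":0}
    - {"claw":0.3,"x":-80,"y":0,"z":-94,"yaw":0}
    - {"claw":0.3,"x":-107,"y":10,"z":-125,"yaw":0}
    - {"claw":0.3,"x":-113,"y":50,"z":-120,"yaw":0}
    - {"claw":0.3,"x":-119,"y":95,"z":-115,"yaw":0}
    - {"claw":0.3,"x":-125,"y":140,"z":-110,"yaw":0}
    - {"claw":0.3,"x":-130,"y":180,"z":-106,"yaw":0}
    - {"claw":0.3,"x":-130,"y":189,"z":-106,"yaw":0}

```text
time_s: 32.55
tool_pos: [0.5677, -0.0612, 0.2094]
eef_rot: [-3.138, 0.708, -3.078]
contact_force: [-0.3, -1.8, -1.5]
gripper_width: 0.0438
grip_force: 15.0
```

arm_command:
  moves:
    - {"claw":0.3,"x":0,"y":0,"z":0,"yaw":0}
    - {"claw":0.3,"x":0,"y":0,"z":0,"yaw":0}
    - {"claw":0.3,"x":0,"y":0,"z":0,"yaw":0}
    - {"claw":0.3,"x":0,"y":0,"z":0,"yaw":0}
    - {"claw":0.3,"x":0,"y":0,"z":0,"yaw":0}
    - {"claw":0.3,"x":0,"y":0,"z":0,"yaw":0}
    - {"claw":0.3,"x":0,"y":0,"z":0,"yaw":0}
    - {"claw":0.3,"x":0,"y":0,"z":0,"yaw":0}
    - {"claw":0.3,"x":0,"y":0,"z":0,"yaw":0}
    - {"claw":0.3,"x":0,"y":0,"z":0,"yaw":0}

```text
time_s: 33.8
tool_pos: [0.5679, -0.065, 0.2086]
eef_rot: [3.141, 0.707, -3.086]
contact_force: [0.2, 0.4, -1.9]
gripper_width: 0.0436
grip_force: 15.0
```

```bash
python3 - <<'E'
from m import *
s,M=st();print(s['grip_force']);g=s['tool_pos']-.005*M[:,2];print("grasp",g.round(4))
for c in("side","top"):
    p,d=snapshot(c);P=cloud(c,d)
    if c=="side":cv2.imwrite("pics/side6.png",cv2.resize(p[130:265,200:380,::-1],(800,600),interpolation=cv2.INTER_CUBIC))
    for r in trace(c,"tin_mid")[:6]:
        k=r["pixels"]&(d>0);q=P[k];
        if len(q) and q[:,2].mean()>.12:print(c,round(r["p"],2),"ext",np.percentile(q,2,0).round(4),np.percentile(q,98,0).round(4))
    print([(W(c,r["xyz"]).round(4).tolist(),round(r["p"],2)) for r in mark_of(c,"tin_mid") if W(c,r["xyz"])[2]>.1])
for t in((.687,-.047,.210),):print((M.T@(np.array(t)-g)*1000).round())
E
```

```text
t 33.8 q [ 1.099  0.265 -1.115  2.279  1.374  0.148  0.396] p [ 0.5679 -0.065   0.2086] z az/tilt [ 3.2  40.49] y az/elev [3.19 0.01] w 0.0436 F [ 0.2  0.4 -1.9]
14.983458048664033
grasp [ 0.5646 -0.0652  0.2124]
side 0.68 ext [ 0.5446 -0.0876  0.1661] [ 0.5857 -0.0534  0.235 ]
[([0.5668, -0.0608, 0.1975], 0.84)]
top 0.48 ext [ 0.545  -0.0878  0.2091] [ 0.5859 -0.0484  0.238 ]
[([0.5683, -0.0637, 0.2005], 0.46)]
[-92.  11.  82.]
```

View pics/side6.png

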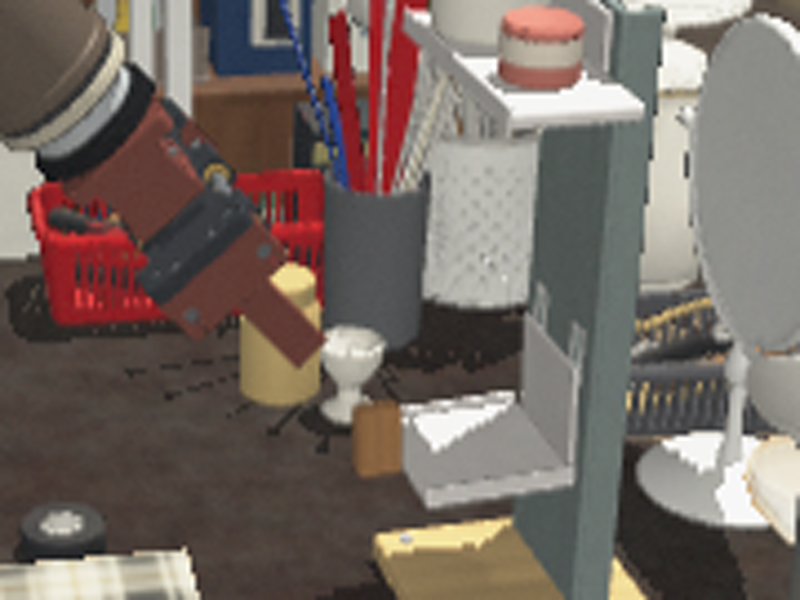

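arm_command:
  moves:
    - {"claw":0.3,"x":-10,"y":1,"z":9,"yaw":0}
    - {"claw":0.3,"x":-25,"y":3,"z":22,"yaw":0}
    - {"claw":0.3,"x":-40,"y":5,"z":36,"yaw":0}
    - {"claw":0.3,"x":-55,"y":7,"z":49,"yaw":0}
    - {"claw":0.3,"x":-70,"y":9,"z":62,"yaw":0}
    - {"claw":0.3,"x":-83,"y":11,"z":74,"yaw":0}
    - {"claw":0.3,"x":-93,"y":11,"z":82,"yaw":0}
    - {"claw":0.3,"x":-93,"y":11,"z":82,"yaw":0}
    - {"claw":0.3,"x":-93,"y":11,"z":82,"yaw":0}
    - {"claw":0.3,"x":-93,"y":11,"z":82,"yaw":0}

```text
time_s: 35.35
tool_pos: [0.6906, -0.0475, 0.2066]
eef_rot: [-3.141, 0.707, -3.086]
contact_force: [0.3, -0.6, -1.5]
gripper_width: 0.0438
grip_force: 15.0
```

```bash
python3 - <<'E'
from m import *
s,M=st();g=s['tool_pos']-.005*M[:,2];print("grasp",g.round(4))
c="side";p,d=snapshot(c);P=cloud(c,d);Q=P-o
for r in trace(c,"tin_mid")[:6]:
    k=r["pixels"]&(d>0);q=P[k]
    if len(q) and q[:,2].mean()>.12:
        u=(q-o);print(round(r["p"],2),"ext",np.percentile(q,2,0).round(4),np.percentile(q,98,0).round(4),"standXY",np.percentile(u@xh,[2,98]).round(4),np.percentile(u@yh,[2,98]).round(4))
shelf(c,p,d)
print(((np.array([g])-o)@np.c_[xh,yh]).round(4))
for t in((.687,-.047,g[2]-.045),):print((M.T@(np.array(t)-g)*1000).round(1))
E
```

```text
t 35.35 q [ 0.852  0.503 -1.046  2.033  1.392  0.38   0.427] p [ 0.6906 -0.0475  0.2066] z az/tilt [ 3.14 40.48] y az/elev [ 3.17 -0.02] w 0.0438 F [ 0.3 -0.6 -1.5]
grasp [ 0.6873 -0.0477  0.2104]
0.71 ext [ 0.6669 -0.0766  0.1634] [ 0.7086 -0.0419  0.2333] standXY [-0.0704 -0.0291] [-0.0298  0.006 ]
side back 289 Y [-0.0514  0.0384] X [-0.0069 -0.0039  0.009 ] Z [0.1208 0.1429 0.1644]
side plate 335 Y [-0.0349  0.0353] X [-0.0838 -0.0529 -0.0218] Z [0.1025 0.1056 0.1084]
slope x,y deg, z@mid [2.63 0.06 6.19]
[[-0.0498 -0.0009]]
[29.4  0.7 34. ]
```

arm_command:
  moves:
    - {"claw":0.3,"x":6,"y":0,"z":7,"yaw":0}
    - {"claw":0.3,"x":13,"y":0,"z":15,"yaw":0}
    - {"claw":0.3,"x":20,"y":0,"z":23,"yaw":0}
    - {"claw":0.3,"x":26,"y":0,"z":30,"yaw":0}
    - {"claw":0.3,"x":30,"y":0,"z":35,"yaw":0}
    - {"claw":0.3,"x":33,"y":0,"z":38,"yaw":0}
    - {"claw":0.3,"x":34,"y":0,"z":40,"yaw":0}
    - {"claw":0.3,"x":34,"y":0,"z":40,"yaw":0}
    - {"claw":0.3,"x":34,"y":0,"z":40,"yaw":0}
    - {"claw":0.3,"x":34,"y":0,"z":40,"yaw":0}

```text
time_s: 36.7
tool_pos: [0.6913, -0.0471, 0.1544]
eef_rot: [3.142, 0.707, -3.086]
contact_force: [0.2, 0.1, -1.3]
gripper_width: 0.0436
grip_force: 15.0
```

```bash
python3 - <<'E'
from m import *
s,M=st();g=s['tool_pos']-.005*M[:,2];print("grasp",g.round(4))
c="side";p,d=snapshot(c);P=cloud(c,d)
for r in trace(c,"tin_mid")[:6]:
    k=r["pixels"]&(d>0);q=P[k]
    if len(q) and q[:,2].mean()>.1:
        u=(q-o);print(round(r["p"],2),"ext",np.percentile(q,2,0).round(4),np.percentile(q,98,0).round(4),"standXY",np.percentile(u@xh,[2,98]).round(4),np.percentile(u@yh,[2,98]).round(4))
E
```

```text
t 36.7 q [ 0.788  0.584 -0.978  2.074  1.721  0.389  0.128] p [ 0.6913 -0.0471  0.1544] z az/tilt [ 3.19 40.51] y az/elev [3.19 0.  ] w 0.0436 F [ 0.2  0.1 -1.3]
grasp [ 0.688  -0.0473  0.1582]
0.67 ext [ 6.68e-01 -7.70e-02  6.00e-04] [0.825  0.2674 0.1811] standXY [-0.0696  0.1052] [-0.0301  0.306 ]
```

arm_command:
  moves:
    - {"claw":0.3,"x":0.6,"y":0,"z":0.8,"yaw":0}
    - {"claw":0.3,"x":1.3,"y":0,"z":1.5,"yaw":0}
    - {"claw":0.3,"x":1.9,"y":0,"z":2.3,"yaw":0}
    - {"claw":0.3,"x":2.6,"y":0,"z":3,"yaw":0}
    - {"claw":0.3,"x":2.6,"y":0,"z":3,"yaw":0}
    - {"claw":0.3,"x":2.9,"y":0,"z":3.4,"yaw":0}
    - {"claw":0.3,"x":2.9,"y":0,"z":3.4,"yaw":0}
    - {"claw":0.3,"x":2.9,"y":0,"z":3.4,"yaw":0}
    - {"claw":0.3,"x":2.9,"y":0,"z":3.4,"yaw":0}
    - {"claw":0.3,"x":2.9,"y":0,"z":3.4,"yaw":0}

```text
time_s: 38.05
tool_pos: [0.6916, -0.0471, 0.1508]
eef_rot: [-3.141, 0.708, -3.085]
contact_force: [-6.5, -1.3, 8.9]
gripper_width: 0.0435
grip_force: 15.0
```

arm_command:
  moves:
    - {"claw":0.3,"x":-0.6,"y":0,"z":-0.7,"yaw":0}
    - {"claw":0.3,"x":-0.6,"y":0,"z":-0.7,"yaw":0}
    - {"claw":0,"x":-0.6,"y":0,"z":-0.7,"yaw":0}
    - {"claw":-0.1,"x":-0.6,"y":0,"z":-0.7,"yaw":0}
    - {"claw":-0.2,"x":-0.6,"y":0,"z":-0.7,"yaw":0}
    - {"claw":-0.3,"x":-0.6,"y":0,"z":-0.7,"yaw":0}
    - {"claw":-0.4,"x":-0.6,"y":0,"z":-0.7,"yaw":0}
    - {"claw":-0.5,"x":-0.6,"y":0,"z":-0.7,"yaw":0}
    - {"claw":-0.5,"x":-0.6,"y":0,"z":-0.7,"yaw":0}
    - {"claw":-0.5,"x":-0.6,"y":0,"z":-0.7,"yaw":0}

```text
time_s: 39.3
tool_pos: [0.6912, -0.0472, 0.1506]
eef_rot: [3.141, 0.707, -3.086]
contact_force: [-0.4, -0.4, -0.5]
gripper_width: 0.066
grip_force: 0.0
```

arm_command:
  moves:
    - {"claw":-0.5,"x":0,"y":0,"z":-8,"yaw":0}
    - {"claw":-0.5,"x":0,"y":0,"z":-18,"yaw":0}
    - {"claw":-0.5,"x":0,"y":0,"z":-30,"yaw":0}
    - {"claw":-0.5,"x":0,"y":0,"z":-45,"yaw":0}
    - {"claw":-0.5,"x":0,"y":0,"z":-60,"yaw":0}
    - {"claw":-0.5,"x":0,"y":0,"z":-80,"yaw":0}
    - {"claw":-0.5,"x":0,"y":0,"z":-100,"yaw":0}
    - {"claw":-0.5,"x":0,"y":0,"z":-120,"yaw":0}
    - {"claw":-0.5,"x":0,"y":0,"z":-140,"yaw":0}
    - {"claw":-0.5,"x":0,"y":0,"z":-140,"yaw":0}

```text
time_s: 40.55
tool_pos: [0.6001, -0.0533, 0.2579]
eef_rot: [-3.14, 0.708, -3.087]
contact_force: [0.1, -1.0, -0.2]
gripper_width: 0.0658
grip_force: 0.0
```

```bash
python3 - <<'E'
from m import *
s,M=st()
c="side";p,d=snapshot(c);P=cloud(c,d)
cv2.imwrite("pics/side7.png",cv2.resize(p[130:310,180:420,::-1],(800,600),interpolation=cv2.INTER_CUBIC))
for r in trace(c,"tin_mid")[:6]:
    k=r["pixels"]&(d>0);q=P[k]
    if len(q) and q[:,2].mean()>.1:
        u=(q-o);print(round(r["p"],2),"Z",np.percentile(q[:,2],[2,98]).round(4),"standXY",np.percentile(u@xh,[2,98]).round(4),np.percentile(u@yh,[2,98]).round(4))
shelf(c,p,d)
E
```

```text
t 40.55 q [ 1.228  0.312 -1.336  2.161  0.999  0.307  0.763] p [ 0.6001 -0.0533  0.2579] z az/tilt [ 2.96 40.56] y az/elev [ 3.06 -0.09] w 0.0658 F [ 0.1 -1.  -0.2]
0.73 Z [0.1082 0.1768] standXY [-0.0703 -0.0215] [-0.0222  0.0145]
side back 290 Y [-0.0519  0.0386] X [-0.0286 -0.004   0.0092] Z [0.1213 0.1429 0.164 ]
side plate 282 Y [-0.0358  0.0334] X [-0.0842 -0.0618 -0.0234] Z [0.1028 0.1063 0.1238]
slope x,y deg, z@mid [ 5.31 -0.45  6.57]
```

View pics/side7.png

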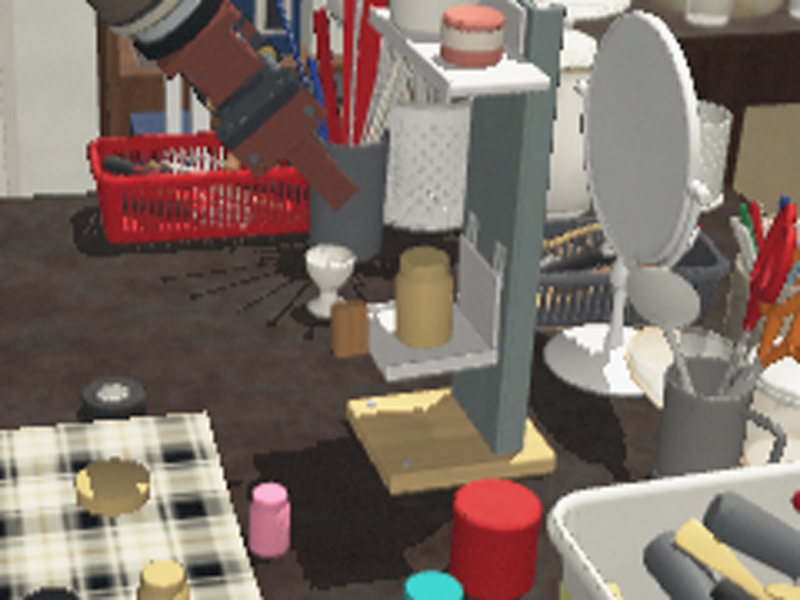

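```bash
python3 -c "
from workcell import job
print(job.sign_off())"
```

```text
the job is handed in; nothing more can be done
None
```

The shelf is hooked into both slots and pressed home, and the brass tin stands upright in its middle. The other items were not disturbed as far as the last picture shows, and I handed the job in at about 41 s with the gripper clear. Wrist joint 6 read 0.126 at one point, just under its stated 0.13 limit, and joints 2 and 6 also read about 0.003 past theirs, which I took to be rounding.

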